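Restock the fan and heat-sink trays, oldest in front

ROBOT

A 6-joint arm with a two-finger parallel gripper is mounted at the origin on the work surface. World frame = base frame: x ahead of the robot, y to its left, z up, the work surface at z = 0. Lengths are in m, angles in rad, forces in N, time in s.
With the tool pointing down it reaches from about 0.3 to 0.875 m from the base axis. Payload 6.4 kg.
Tool frame: the origin (TCP) lies between the finger pads; the fingertips stand 19 mm ahead of it and the grasp point (between the pads) is the TCP (ctrl.tips_ahead is the z of the fingertips in the tool frame, in m); z points along the fingers, y is the line along which they close (so a half turn about z gives the same grasp; the last joint's range is limited). The gripper opens to 85 mm and grips with 20 to 120 N. Pads are 22 mm wide; open, the fingers measure 114 mm over their backs; the gripper's body (76 mm by 85 mm) begins 54 mm behind the grasp point. The pads swing forward as they close: fully open they stand 13 mm farther back than shut.
Start: joints at [-1.421, 0.181, 1.607, -0, 1.354, -0.206], TCP at [0.2, -0.539, 0.25] pointing down, gripper open.
Joint ranges: [-2.99, 2.99], [-0.89, 2.07], [0.3, 2.58], [-1.14, 4.28], [0, 2.63], [-3.12, 3.12]. Speed limits (rad/s): [2.57, 2.57, 3.01, 3.14, 3.14, 3.14].

INTERFACE

Orientations are given as a unit quaternion [w, x, y, z].
In Python, from bench import readout, vision, ctrl gives the robot as it stands.
- The arm moves only by the tool play_rows, never from a script. Its arguments are lists of equal length, an entry for each row: "xyz": the shift along the tool's x, y, z in mm, a list of three; "rot": the turn, a rotation vector about the tool's x, y, z in rad, a list of three; "grip": the opening, from 0 (shut) to 1 (fully open). In form: {"xyz": [[x, y, z], ...], "rot": [[rx, ry, rz], ...], "grip": [grip, ...]}. A call has exactly 10 rows; each row is the pose to reach, as a shift and turn from the pose commanded when the call began, along the tool's axes at that moment; what a row does not reach only later rows make up. A row lasts 1/8 s, in which the tool goes at most 62.5 mm and 10.7 degrees, less where a joint would pass 70% of its speed; a pose out of reach is approached as far as the arm can. A call with a gripper value outside its range is refused whole. The fingers move at their own pace and stop on an object; the grip force is fixed at half the most. Time passes only in rows, so rows that repeat a pose let the fingers close, or fill a call up. It gives the time, the measured TCP pose, the force, the opening and the grip force at its end, in the units of the state.
- readout.get_obs(): the state, without advancing time (a new reading comes with each control period).
- vision.camera(name): name is "scene" or "top" or "wrist"; returns a dict with "color" (480x640x3 uint8, red, green, blue), "depth" (480x640 float32, m along the optical axis (not along the pixel's ray), 0 where there is no reading), "camera_matrix" (3x3 intrinsics, pixels), "extrinsics" (4x4, takes a point from camera to world coordinates); the wrist camera has in their place "hand_eye" (4x4, takes a point from camera to tool coordinates, whose origin is the TCP and whose axes are the flange's). Camera axes: x right, y down, z forward; pixel columns grow to the right and rows downward; lengths in m; the calibration is good to about 2 mm. A picture is of the moment at which its call begins: read the wrist's pose just before it.
- ctrl.hand_in(): hands the job in; it is judged then, once.
The state is a dict: "time_s": time; "q": joint angles; "dq": joint speeds; "joint_efforts": joint torques, N m; "eef_pos": TCP position; "eef_rot": TCP orientation; "wrist_force": force on the tool from outside, world axes, zero at the start; "torque": the same for the moment, N m; "opening": opening from 0.0 (shut) to 1.0 (fully open); "grasp_force": force on a finger pad.
Only numpy, scipy, OpenCV 4.12 (cv2) and the standard library are available. Lean on these libraries where they do the work, as an engineer would, in place of code of your own. Each camera call takes 0.05 s, during which the arm holds its last target. There are 200 camera calls.

TASK

Restock the two stock trays so that the older part is used first: in the blue tray move the black fan from the back square to the front square (beside the yellow strip), then fetch the matching new fan from the bench and put it on the back square behind it; do the same in the green tray with the silver heat sinks. Set each part down flat, without dropping it, centred on its square and lined up with the tray. Leave the other parts on the bench where they lie.

Things in the scene. Friction and masses are not known exactly. Their poses are not given: they have to be found in the camera images.
- fan_old_c (a point): Older fan: square black axial fan, 40 x 40 x 28 mm high, lying flat, grey blades and a red hub disc on top, about 50 g; all four sides can be gripped. Origin at its centre, 14 mm above its underside; z up, sides along x and y. At the start it stands on the back square of the blue tray, a little crooked.
- fan_new_c (a point): New fan: square black axial fan, 40 x 40 x 28 mm high, lying flat, grey blades and a red hub disc on top, about 50 g; all four sides can be gripped. Origin at its centre, 14 mm above its underside; z up, sides along x and y. Same as the older fan, but lies on the open bench among other parts.
- sink_old_c (a point): Older heat sink: silver aluminium heat sink, 40 x 40 x 28 mm high, fins upward running along x, about 70 g; all four sides can be gripped. Origin at its centre, 14 mm above its underside; z up, sides along x and y. At the start it stands on the back square of the green tray, a little crooked.
- sink_new_c (a point): New heat sink: silver aluminium heat sink, 40 x 40 x 28 mm high, fins upward running along x, about 70 g; all four sides can be gripped. Origin at its centre, 14 mm above its underside; z up, sides along x and y. Same as the older heat sink, but lies on the open bench among other parts.
- fan_tray: Fan tray: blue tray fixed to the bench, 150 (x) by 146 mm (y), floor 3 mm thick, rim 3 mm thick and 6 mm high. Origin: centre of its underside. A yellow strip marks the front edge (-x, nearer the robot). Two pale 56 mm squares on its floor: front square centred at x = -32 mm, back square at x = +32 mm. The grey tray beside, with orange relays 31 mm high, is not part of the job.
- sink_tray: Heat-sink tray: green tray fixed to the bench, 150 (x) by 146 mm (y), floor 3 mm thick, rim 3 mm thick and 6 mm high. Origin: centre of its underside. A yellow strip marks the front edge (-x, nearer the robot). Two pale 56 mm squares on its floor: front square centred at x = -32 mm, back square at x = +32 mm. 
- slim_c (a point): Bystander: slim white fan with a blue hub, 40 x 40 x 10 mm, loose on the bench. Centre point.
- transformer_c (a point): Bystander: small transformer, dark steel core with copper winding, 42 x 48 x 34 mm high, loose. Centre point.
- capacitor_c (a point): Bystander: upright blue capacitor can, 35 mm across, 48 mm high, loose. Centre point.
- terminal_c (a point): Bystander: green terminal block with four screws on top, 48 x 22 x 18 mm high, loose. Centre point.
Things that resemble listed ones, but are neither listed nor needed, are in the scene too. There is more than one size of the fan_tray; the one meant has the size given above.

How it is judged:
By the outcome, as a careful person would: the job done as asked, in the order asked, and still so for the second after the job is handed in, with the robot touching nothing.
It also fails if it takes over 115 s, if anything falls off the work surface, if the arm or the gripper's body presses on something with over 40 N, if the wrist force passes 120 N, or if a joint passes its speed limit or range.

## Working session

There is one attempt and no reset: what is moved stays moved. The work goes in short steps, Python scripts to look and compute and a tool call to move; the robot and the scene stay as the last step left them, time stands still between calls to the robot, and variables do not carry over. Pictures are saved under pics/ and viewed, at most 14 in all, crops included, and the job is handed in when it is done.

Besides the shell and the picture viewer there is one more tool, called after "Request:" as a command line: name --argument value ..., lists and objects as JSON in quotes. play_rows: Moves the arm, as the interface text tells. Its arguments: {"type":"object","properties":{"xyz":{"type":"array","items":{"type":"array","items":{"type":"number"}}},"rot":{"type":"array","items":{"type":"array","items":{"type":"number"}}},"grip":{"type":"array","items":{"type":"number"}}},"required":["xyz","rot","grip"]}

```bash
mkdir -p pics; cat > h.py <<'E'
import numpy as np, cv2
from bench import readout, vision, ctrl
from scipy.spatial.transform import Rotation as R
def save(n,img): cv2.imwrite(f'pics/{n}.png',cv2.cvtColor(img,cv2.COLOR_RGB2BGR))
def cloud(c,T):
    K=c['camera_matrix'];d=c['depth'];v,u=np.mgrid[0:480,0:640]
    p=np.stack([(u-K[0,2])/K[0,0]*d,(v-K[1,2])/K[1,1]*d,d],-1)
    return p@T[:3,:3].T+T[:3,3]
def tool():
    o=readout.get_obs();q=o['eef_rot'];T=np.eye(4)
    T[:3,:3]=R.from_quat([q[1],q[2],q[3],q[0]]).as_matrix();T[:3,3]=o['eef_pos'];return T
def look(n):
    if n=='wrist':
        T=tool();c=vision.camera(n);return c,cloud(c,T@c['hand_eye']),T@c['hand_eye']
    c=vision.camera(n);return c,cloud(c,c['extrinsics']),c['extrinsics']
E
python3 - <<'E'
from h import *
for n in('top','scene'):
    c,P,T=look(n);save(n,c['color']);np.savez(n,c=c['color'],P=P,T=T,K=c['camera_matrix'])
    print(n,T.round(3).tolist(),c['camera_matrix'].round(1).tolist())
o=readout.get_obs();print({k:np.round(v,3).tolist() for k,v in o.items()})
print(tool().round(3), ctrl.tips_ahead)
E
```

```text
top [[-0.013, -0.998, 0.059, 0.397], [-1.0, 0.015, 0.018, -0.001], [-0.019, -0.058, -0.998, 0.867], [0.0, 0.0, 0.0, 1.0]] [[435.8, 0.0, 315.8], [0.0, 435.8, 240.0], [0.0, 0.0, 1.0]]
scene [[0.283, 0.666, -0.69, 0.976], [0.959, -0.197, 0.204, -0.138], [0.0, -0.719, -0.695, 0.565], [0.0, 0.0, 0.0, 1.0]] [[437.3, 0.0, 320.3], [0.0, 437.3, 242.6], [0.0, 0.0, 1.0]]
{'time_s': 0.1, 'q': [-1.421, 0.181, 1.608, 0.0, 1.354, -0.206], 'dq': [0.001, -0.001, -0.001, 0.001, 0.001, -0.002], 'joint_efforts': [0.0, -44.587, -35.224, -0.0, 0.004, -0.0], 'eef_pos': [0.2, -0.538, 0.249], 'eef_rot': [-0.001, 0.984, 0.177, 0.0], 'wrist_force': [0.105, 0.756, 0.076], 'torque': [-0.009, 0.037, -0.014], 'grasp_force': 0.0, 'opening': 0.997}
[[ 0.937  0.348 -0.     0.2  ]
 [ 0.348 -0.937  0.002 -0.538]
 [ 0.    -0.002 -1.     0.249]
 [ 0.     0.     0.     1.   ]] 0.019
```

View pics/top.png

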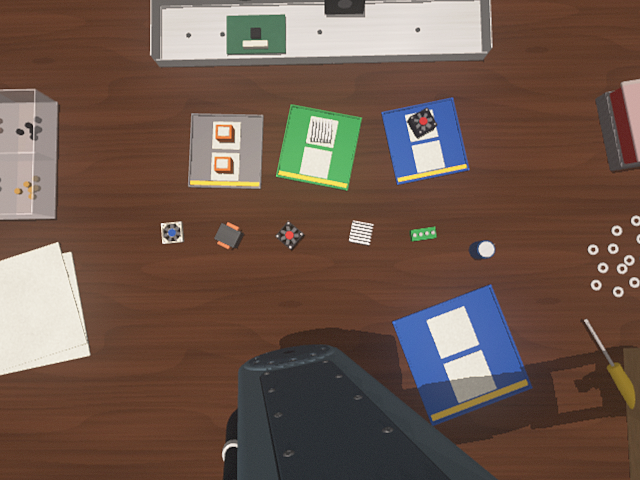

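View pics/scene.png

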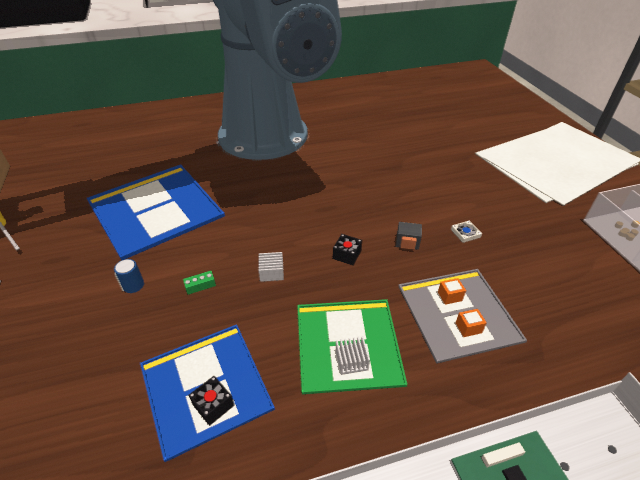

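Fan-like things: the old fan is at (423,122) in the small blue tray and the new fan at (289,235), turned about 45°. The look-alikes are the slim white fan (172,233) and the transformer (228,236). For heat sinks, the old one is at (321,131) and the new one at (361,233), with fins across; the terminal block (424,234) is the look-alike. The target blue tray is at (425,140), and the larger empty blue tray at (462,355) is a decoy.

```bash
cat > m.py <<'E'
from h import *
def rect(pts,name):
    pts=pts.astype(np.float32)
    (c,s,a)=cv2.minAreaRect(pts[:,:2]*1000); print(name,'c',np.round(c,1),'size',np.round(s,1),'ang',round(a,1),'n',len(pts))
if __name__=='__main__':
  px={'top':dict(fo=(423,122),fn=(289,235),so=(321,131),sn=(361,233)),'scene':dict(fo=(211,400),fn=(347,248),so=(351,356),sn=(271,266))}
  for n in px:
    d=np.load(n+'.npz');P=d['P'];C=d['c'].astype(int)
    for k,(u,v) in px[n].items():
        W=P[v-28:v+29,u-28:u+29].reshape(-1,3);c0=np.median(P[v-4:v+5,u-4:u+5].reshape(-1,3),0)
        m=(W[:,2]>.018)&(W[:,2]<.045)&(np.linalg.norm(W[:,:2]-c0[:2],axis=1)<.035)
        print(n,k,'mid',(c0*1000).round(1),'ztop',(np.percentile(W[m][:,2],[50,90,98])*1000).round(1)); rect(W[m],k)
    H=cv2.cvtColor(d['c'],cv2.COLOR_RGB2HSV)
    for k,lo,hi in(('blue',100,125),('green',45,80)):
        M=(H[...,0]>=lo)&(H[...,0]<=hi)&(H[...,1]>120)&(H[...,2]>60)
        nl,L,S,_=cv2.connectedComponentsWithStats(M.astype(np.uint8))
        for i in range(1,nl):
            if S[i,4]>800:
                Q=P[L==i]; q=Q[(Q[:,2]>-.01)&(Q[:,2]<.014)]
                print('z',(np.percentile(Q[:,2],[10,50,95])*1000).round(1)); 
                if len(q)>100: rect(q,n+k+str(S[i,:2]))
    M=(H[...,0]>=20)&(H[...,0]<=32)&(H[...,1]>150)&(H[...,2]>120)
    nl,L,S,_=cv2.connectedComponentsWithStats(M.astype(np.uint8))
    for i in range(1,nl):
        if S[i,4]>80: rect(P[L==i],n+'yellow'+str(S[i,:2]))
E
python3 m.py
```

```text
top fo mid [ 673.  -197.9   27.7] ztop [28.2 31.3 32.5]
fo c [ 677.2 -197.3] size [40.4 41.6] ang 27.9 n 412
top fn mid [456.9  65.7  25.7] ztop [25.7 28.4 29.4]
fn c [458.4  66.5] size [40.2 39.9] ang 48.8 n 340
top so mid [663.2   1.   10.1] ztop [30.  31.8 33.3]
so c [665.4   2.1] size [39.8 40.8] ang 83.9 n 201
top sn mid [459.9 -74.8  15.1] ztop [26.7 28.8 29.8]
sn c [461.  -72.8] size [39.9 40.1] ang 78.4 n 221
z [0.3 2.4 5.8]
topblue[382  98] c [ 644.3 -206.2] size [149.8 147.4] ang 10.8 n 3316
z [1.7 3.7 8.2]
topblue[392 285] c [ 220.8 -264.6] size [215.6 206.3] ang 19.8 n 7301
z [0.4 2.4 5.3]
topgreen[278 105] c [641.6   4.9] size [143.7 135.7] ang 78.0 n 3017
topyellow[398 164] c [ 517.9 -128.9] size [ 58.2 346.5] ang 33.9 n 214
topyellow[278 171] c [570.9  20.4] size [139.1   8.4] ang 77.5 n 251
topyellow[190 181] c [512.1 114.2] size [318.   72.4] ang 58.0 n 222
topyellow[608 364] c [ 288.3 -304. ] size [639.7  65.1] ang 64.4 n 523
topyellow[432 380] c [ 216.9 -157.6] size [451.8 152.4] ang 59.6 n 483
scene fo mid [ 683.2 -197.9   27.9] ztop [27.8 30.4 31.4]
fo c [ 676.8 
[... 204 characters left out ...]
c [665.4   1. ] size [40.4 41.6] ang 83.4 n 599
scene sn mid [472.2 -75.1  25.3] ztop [25.3 27.5 28.6]
sn c [460.8 -73.8] size [39.7 42.6] ang 77.2 n 486
z [1.5 3.  7.3]
sceneblue[ 87 165] c [ 220.2 -266. ] size [224.3 206.3] ang 19.7 n 4750
z [0.7 2.1 5.2]
sceneblue[140 325] c [ 644.5 -207.3] size [153. 147.] ang 10.8 n 7113
z [0.8 2.3 5.4]
scenegreen[297 299] c [633.6   7.2] size [149.1 157. ] ang 78.0 n 5660
sceneyellow[ 91 168] c [ 544.6 -265.4] size [880.7 188.4] ang 4.4 n 264
sceneyellow[402 272] c [564.9 196.3] size [137.4  11.5] ang 87.2 n 270
sceneyellow[300 303] c [778.7 -24.5] size [138.4 434.4] ang 77.9 n 353
sceneyellow[144 329] c [ 771.7 -212.9] size [413.8 137.7] ang 1.7 n 412
```

```bash
cat > go.py <<'E'
from h import *
import sys
def go(x,y,z,yaw):
    T=tool();a=np.radians(yaw);X=np.array([np.cos(a),np.sin(a),0])
    best=None
    for s in(1,-1):
        G=np.stack([s*X,np.cross([0,0,-1],s*X),[0,0,-1]],1);r=R.from_matrix(T[:3,:3].T@G).as_rotvec()
        if best is None or np.linalg.norm(r)<np.linalg.norm(best):best=r
    d=T[:3,:3].T@(np.array([x,y,z])-T[:3,3]*1000)
    print('xyz',d.round(1).tolist(),'rot',best.round(3).tolist(),'rows>=',round(np.linalg.norm(d)/62.5,1),round(np.linalg.norm(np.degrees(best))/10.7,1))
if __name__=='__main__': go(*map(float,sys.argv[1:]))
E
python3 go.py 610 -205 300 10.8; python3 -c "
from h import *
print(vision.camera('wrist')['hand_eye'].round(3))"
```

```text
xyz [500.3, -169.9, -50.1] rot [-0.002, -0.0, 0.167] rows>= 8.5 0.9
[[ 0.001 -0.958 -0.285  0.074]
 [ 1.     0.001 -0.    -0.001]
 [ 0.    -0.285  0.958 -0.123]
 [ 0.     0.     0.     1.   ]]
```

Request:
play_rows --xyz '[[55, -18, -5], [110, -36, -10], [170, -54, -15], [230, -75, -20], [290, -95, -30], [350, -115, -40], [410, -140, -50], [470, -160, -50], [520, -175, -50], [540, -182, -50]]' --rot '[[0, 0, 0.02], [0, 0, 0.04], [0, 0, 0.06], [0, 0, 0.08], [0, 0, 0.1], [0, 0, 0.12], [0, 0, 0.14], [0, 0, 0.16], [0, 0, 0.167], [0, 0, 0.167]]' --grip '[1, 1, 1, 1, 1, 1, 1, 1, 1, 1]'

```text
time_s: 1.4
eef_pos: [0.6449, -0.1774, 0.2995]
eef_rot: [-0.0, 0.995, 0.096, -0.0]
wrist_force: [-0.7, 0.1, -1.1]
opening: 0.998
grasp_force: 0.0
```

```bash
cat > w.py <<'E'
from h import *
from m import rect
import sys
def squares(c,P):
    H=cv2.cvtColor(c['color'],cv2.COLOR_RGB2HSV);M=((H[...,1]<60)&(H[...,2]>190)).astype(np.uint8)
    nl,L,S,_=cv2.connectedComponentsWithStats(M)
    for i in range(1,nl):
        if S[i,4]>600: Q=P[L==i];print(S[i].tolist(),'z',(np.median(Q[:,2])*1000).round(1));rect(Q,'white')
def part(P,x,y,z0=.02):
    W=P.reshape(-1,3);m=(W[:,2]>z0)&(W[:,2]<.045)&(np.hypot(W[:,0]-x/1e3,W[:,1]-y/1e3)<.035)
    print('z',(np.percentile(W[m][:,2],[50,95])*1000).round(1));rect(W[m],'part')
def tray(c,P,lo,hi,x,y):
    H=cv2.cvtColor(c['color'],cv2.COLOR_RGB2HSV);M=(H[...,0]>=lo)&(H[...,0]<=hi)&(H[...,1]>110)&(H[...,2]>40)&(np.hypot(P[...,0]-x/1e3,P[...,1]-y/1e3)<.12)&(np.abs(P[...,2]-.004)<.008)
    print('trayz',(np.percentile(P[M][:,2],[50,95])*1000).round(1));rect(P[M],'tray')
if __name__=='__main__':
    c,P,T=look('wrist');save(sys.argv[1],c['color']);np.savez(sys.argv[1],c=c['color'],P=P,T=T,K=c['camera_matrix'])
    print(tool().round(3)[:3,3],c['camera_matrix'].round(0).tolist());squares(c,P)
    for a in sys.argv[2:]:
        part(P,*map(float,a.split(',')))
    tray(c,P,100,125,644,-206);tray(c,P,40,85,640,5)
E
python3 w.py w1 677,-197 665,1.5
```

```text
[ 0.645 -0.177  0.299] [[345.0, 0.0, 321.0], [0.0, 345.0, 240.0], [0.0, 0.0, 1.0]]
[146, 0, 360, 76, 13580] z 1.5
white c [ 787.2 -158.8] size [139.4 368.6] ang 11.1 n 13580
[0, 95, 36, 58, 1060] z 2.7
white c [674.7  21.9] size [ 59.3 373.9] ang 3.9 n 1060
[160, 120, 49, 64, 838] z 2.8
white c [674.1 -72.5] size [ 69.  187.3] ang 5.2 n 838
[0, 152, 36, 53, 915] z 2.8
white c [639.4  22.9] size [ 63.6 397.1] ang 13.6 n 915
[137, 172, 56, 59, 2078] z 2.7
white c [636.1 -64.5] size [ 76.5 242.7] ang 22.0 n 2078
z [29.1 31.4]
part c [ 677.2 -198. ] size [40.2 40. ] ang 27.8 n 1029
z [28.2 31.5]
part c [665.9   1.2] size [41.  40.3] ang 83.7 n 1449
trayz [2.7 5.7]
tray c [ 645.1 -207.3] size [150.1 147.6] ang 10.7 n 9007
trayz [2.7 5.8]
tray c [635.    8.4] size [150.6 154.3] ang 78.0 n 9919
```

View pics/w1.png

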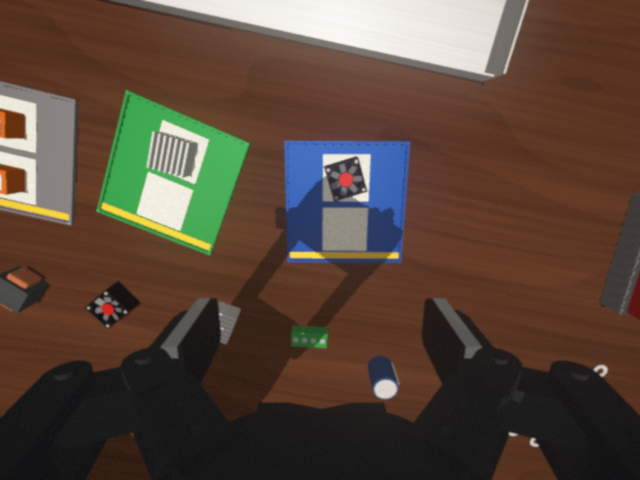

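The picture shows the old fan (346,180) in the small blue tray with its front square empty (345,229). The old sink is at (172,155) and the new fan at (108,306). The sizes (40 mm parts, 150×147 mm tray) and heights (31 mm top on a 3 mm floor) agree between views.

```bash
python3 go.py 677 -198 60 27.8;python3 go.py 677 -198 25 27.8
```

```text
xyz [26.9, 27.3, 239.3] rot [-0.001, -0.0, -0.293] rows>= 3.9 1.6
xyz [26.8, 27.3, 274.3] rot [-0.001, -0.0, -0.293] rows>= 4.4 1.6
```

Request:
play_rows --xyz '[[7, 7, 40], [14, 14, 85], [20, 20, 130], [25, 25, 175], [26.9, 27.3, 210], [26.9, 27.3, 235], [26.9, 27.3, 250], [26.9, 27.3, 262], [26.9, 27.3, 270], [26.9, 27.3, 274.3]]' --rot '[[0, 0, -0.1], [0, 0, -0.2], [0, 0, -0.293], [0, 0, -0.293], [0, 0, -0.293], [0, 0, -0.293], [0, 0, -0.293], [0, 0, -0.293], [0, 0, -0.293], [0, 0, -0.293]]' --grip '[0.8, 0.8, 0.8, 0.8, 0.8, 0.8, 0.8, 0.8, 0.8, 0.8]'

```text
time_s: 2.7
eef_pos: [0.6749, -0.2023, 0.0262]
eef_rot: [0.0, 0.971, 0.239, 0.0]
wrist_force: [0.9, 0.6, -0.6]
opening: 0.799
grasp_force: 0.0
```

```bash
python3 go.py 677 -198 25 27.8
```

```text
xyz [3.9, -2.8, 1.2] rot [0.001, -0.0, -0.003] rows>= 0.1 0.0
```

Request:
play_rows --xyz '[[2, -1.5, 0], [3.9, -2.8, 1], [3.9, -2.8, 1], [3.9, -2.8, 1], [3.9, -2.8, 1], [3.9, -2.8, 1], [3.9, -2.8, 1], [3.9, -2.8, 1], [3.9, -2.8, 1], [3.9, -2.8, 1]]' --rot '[[0, 0, 0], [0, 0, 0], [0, 0, 0], [0, 0, 0], [0, 0, 0], [0, 0, 0], [0, 0, 0], [0, 0, 0], [0, 0, 0], [0, 0, 0]]' --grip '[0.8, 0.8, 0.8, 0.8, 0.3, 0.3, 0.3, 0.3, 0.3, 0.3]'

```text
time_s: 3.95
eef_pos: [0.677, -0.198, 0.0253]
eef_rot: [0.0, 0.971, 0.239, 0.0]
wrist_force: [0.9, -0.5, 4.0]
opening: 0.455
grasp_force: 61.4
```

```bash
python3 go.py 677 -198 25 27.8;python3 go.py 613.3 -213 25 10.8; python3 -c "
from h import *
o=readout.get_obs();print(o['opening'],o['grasp_force'],o['wrist_force'])"
```

```text
xyz [-0.1, 0.0, 0.3] rot [0.001, -0.0, -0.003] rows>= 0.0 0.0
xyz [-63.5, -16.2, 0.3] rot [0.0, -0.0, 0.293] rows>= 1.0 1.6
0.45483384155571005 61.35160803794861 [ 0.87185772 -0.47576814  4.00155139]
```

Request:
play_rows --xyz '[[0, 0, -10], [0, 0, -25], [-15, -4, -30], [-32, -8, -30], [-50, -13, -30], [-63.5, -16.2, -30], [-63.5, -16.2, -28], [-63.5, -16.2, -20], [-63.5, -16.2, -12], [-63.5, -16.2, -6]]' --rot '[[0, 0, 0], [0, 0, 0], [0, 0, 0.07], [0, 0, 0.15], [0, 0, 0.22], [0, 0, 0.293], [0, 0, 0.293], [0, 0, 0.293], [0, 0, 0.293], [0, 0, 0.293]]' --grip '[0.3, 0.3, 0.3, 0.3, 0.3, 0.3, 0.3, 0.3, 0.3, 0.3]'

```text
time_s: 5.2
eef_pos: [0.6129, -0.2124, 0.0299]
eef_rot: [-0.0, 0.996, 0.095, -0.0]
wrist_force: [0.1, 0.2, -0.9]
opening: 0.454
grasp_force: 61.0
```

```bash
python3 go.py 613.3 -213 25.3 10.8
```

```text
xyz [0.3, 0.7, 4.6] rot [-0.001, 0.001, 0.001] rows>= 0.1 0.0
```

Request:
play_rows --xyz '[[0.3, 0.4, 1.5], [0.3, 0.4, 3], [0.3, 0.4, 4], [0.3, 0.4, 5], [0.3, 0.4, 5.3], [0.3, 0.4, 5.3], [0.3, 0.4, 5.3], [0.3, 0.4, 5.3], [0.3, 0.4, 5.3], [0.3, 0.4, 5.3]]' --rot '[[0, 0, 0], [0, 0, 0], [0, 0, 0], [0, 0, 0], [0, 0, 0], [0, 0, 0], [0, 0, 0], [0, 0, 0], [0, 0, 0], [0, 0, 0]]' --grip '[0.3, 0.3, 0.3, 0.3, 0.3, 0.3, 0.3, 0.3, 0.3, 0.3]'

```text
time_s: 6.45
eef_pos: [0.6134, -0.2132, 0.0257]
eef_rot: [-0.0, 0.996, 0.094, 0.0]
wrist_force: [0.1, 0.5, -0.4]
opening: 0.457
grasp_force: 61.0
```

```bash
python3 go.py 613.3 -213 25.3 10.8
```

```text
xyz [-0.1, -0.2, 0.4] rot [-0.0, -0.0, 0.0] rows>= 0.0 0.0
```

Request:
play_rows --xyz '[[0, 0, 0.3], [0, 0, 0.6], [0, 0, 0.6], [0, 0, 0.6], [0, 0, 0.6], [0, 0, 0.6], [0, 0, -10], [0, 0, -40], [0, 0, -90], [0, 0, -130]]' --rot '[[0, 0, 0], [0, 0, 0], [0, 0, 0], [0, 0, 0], [0, 0, 0], [0, 0, 0], [0, 0, 0], [0, 0, 0], [0, 0, 0], [0, 0, 0]]' --grip '[0.3, 0.3, 0.3, 0.75, 0.75, 0.75, 0.75, 0.75, 0.75, 0.75]'

```text
time_s: 7.7
eef_pos: [0.6139, -0.2134, 0.1586]
eef_rot: [0.001, 0.996, 0.094, 0.001]
wrist_force: [-0.1, -0.5, -0.4]
opening: 0.746
grasp_force: 0.0
```

```bash
python3 go.py 458.3 66 150 49; python3 go.py 458.3 66 150 -41
```

```text
xyz [-100.4, -303.7, 8.0] rot [0.002, -0.001, -0.666] rows>= 5.1 3.6
xyz [-100.4, -303.7, 8.0] rot [0.001, -0.002, 0.904] rows>= 5.1 4.8
```

Request:
play_rows --xyz '[[-15, -45, 2], [-30, -92, 4], [-47, -142, 6], [-64, -192, 8], [-80, -240, 8], [-92, -280, 8], [-100.4, -303.7, 20], [-100.4, -303.7, 45], [-100.4, -303.7, 70], [-100.4, -303.7, 85]]' --rot '[[0, 0, -0.1], [0, 0, -0.2], [0, 0, -0.32], [0, 0, -0.44], [0, 0, -0.55], [0, 0, -0.666], [0, 0, -0.666], [0, 0, -0.666], [0, 0, -0.666], [0, 0, -0.666]]' --grip '[0.8, 0.8, 0.8, 0.8, 0.8, 0.8, 0.8, 0.8, 0.8, 0.8]'

```text
time_s: 8.95
eef_pos: [0.4576, 0.0664, 0.0703]
eef_rot: [-0.0, 0.91, 0.415, -0.0]
wrist_force: [0.2, 0.1, 0.5]
opening: 0.798
grasp_force: 0.0
```

```bash
python3 go.py 458.3 66 22 49.1
```

```text
xyz [0.1, 0.8, 48.3] rot [-0.0, 0.0, -0.002] rows>= 0.8 0.0
```

Request:
play_rows --xyz '[[0.1, 0.5, 12], [0.1, 0.5, 24], [0.1, 0.5, 35], [0.1, 0.5, 43], [0.1, 0.5, 47], [0.1, 0.5, 47], [0.1, 0.5, 47], [0.1, 0.5, 47], [0.1, 0.5, 47], [0.1, 0.5, 47]]' --rot '[[0, 0, 0], [0, 0, 0], [0, 0, 0], [0, 0, 0], [0, 0, 0], [0, 0, 0], [0, 0, 0], [0, 0, 0], [0, 0, 0], [0, 0, 0]]' --grip '[0.8, 0.8, 0.8, 0.8, 0.8, 0.8, 0.3, 0.3, 0.3, 0.3]'

```text
time_s: 10.2
eef_pos: [0.4589, 0.066, 0.0243]
eef_rot: [0.0, 0.91, 0.415, 0.001]
wrist_force: [-0.5, -0.4, 6.3]
opening: 0.454
grasp_force: 61.1
```

```bash
python3 go.py 458.3 66 22 49.1; python3 -c "
from h import *
o=readout.get_obs();print(o['opening'],o['grasp_force'])"; python3 go.py 676.1 -201 110 10.8
```

```text
xyz [-0.4, -0.4, 2.3] rot [0.001, -0.001, -0.002] rows>= 0.0 0.0
0.45433517415413416 61.09110116958618
xyz [-58.8, 339.2, -85.4] rot [0.001, -0.001, 0.666] rows>= 5.7 3.6
```

Request:
play_rows --xyz '[[0, 0, -20], [0, 10, -60], [-8, 50, -85], [-18, 105, -85], [-28, 160, -85], [-38, 215, -85], [-47, 270, -85], [-55, 315, -85], [-58.8, 339.2, -85], [-58.8, 339.2, -85]]' --rot '[[0, 0, 0], [0, 0, 0], [0, 0, 0.1], [0, 0, 0.21], [0, 0, 0.32], [0, 0, 0.43], [0, 0, 0.54], [0, 0, 0.64], [0, 0, 0.666], [0, 0, 0.666]]' --grip '[0.3, 0.3, 0.3, 0.3, 0.3, 0.3, 0.3, 0.3, 0.3, 0.3]'

```text
time_s: 11.45
eef_pos: [0.6756, -0.2024, 0.1078]
eef_rot: [-0.0, 0.996, 0.093, -0.0]
wrist_force: [0.0, -0.3, -1.2]
opening: 0.459
grasp_force: 60.6
```

```bash
python3 go.py 676.1 -201 27.3 10.8; python3 w.py w2 613,-213 665.5,1.5
```

```text
xyz [0.8, -1.3, 80.5] rot [-0.0, 0.0, -0.001] rows>= 1.3 0.0
[ 0.675 -0.201  0.108] [[345.0, 0.0, 321.0], [0.0, 345.0, 240.0], [0.0, 0.0, 1.0]]
[299, 0, 303, 66, 9042] z 1.6
white c [ 811.5 -253. ] size [ 74.5 166.3] ang 20.3 n 9042
[0, 154, 75, 103, 1997] z 2.8
white c [688.6 -93.8] size [ 70.5 210.7] ang 13.7 n 1997
[0, 191, 57, 140, 3930] z 2.9
white c [681.4 -65.3] size [ 76.7 267.9] ang 44.4 n 3930Traceback (most recent call last):
  File "w.py", line 19, in <module>
    part(P,*map(float,a.split(',')))
    ~~~~^^^^^^^^^^^^^^^^^^^^^^^^^^^^
  File "w.py", line 11, in part
    print('z',(np.percentile(W[m][:,2],[50,95])*1000).round(1));rect(W[m],'part')
               ~~~~~~~~~~~~~^^^^^^^^^^^^^^^^^^^
    return _quantile_unchecked(
        a, q, axis, out, overwrite_input, method, keepdims, weights)
    return _ureduce(a,
                    func=_quantile_ureduce_func,
    ...<5 lines>...
                    overwrite_input=overwrite_input,
                    method=method)
    r = func(a, **kwargs)
    result = _quantile(arr,
                       quantiles=q,
    ...<2 lines>...
                       out=out,
                       weights=wgt)
    slices_having_nans = np.isnan(arr[-1, ...])
                                  ~~~^^^^^^^^^
IndexError: index -1 is out of bounds for axis 0 with size 0
```

View pics/w2.png

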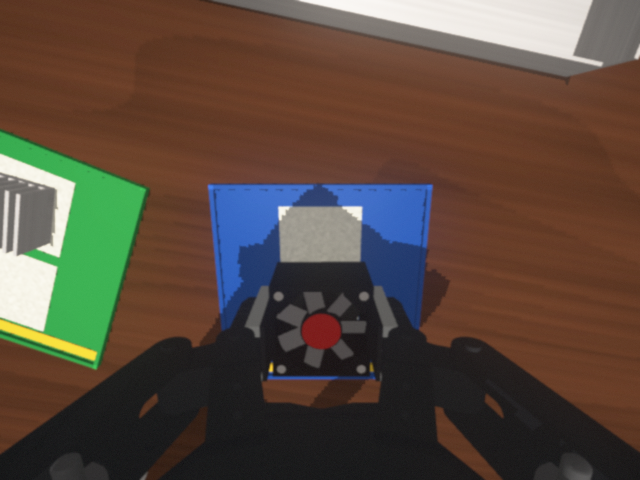

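The new fan (321,330) is held square over the back square (320,235).

Request:
play_rows --xyz '[[1, -0.5, 15], [1, -0.5, 32], [1, -0.5, 48], [1, -0.5, 60], [1, -0.5, 69], [1, -0.5, 74], [1, -0.5, 76], [1, -0.5, 77], [1, -0.5, 77], [1, -0.5, 77]]' --rot '[[0, 0, 0], [0, 0, 0], [0, 0, 0], [0, 0, 0], [0, 0, 0], [0, 0, 0], [0, 0, 0], [0, 0, 0], [0, 0, 0], [0, 0, 0]]' --grip '[0.3, 0.3, 0.3, 0.3, 0.3, 0.3, 0.3, 0.3, 0.3, 0.3]'

```text
time_s: 12.75
eef_pos: [0.6766, -0.2004, 0.0321]
eef_rot: [0.0, 0.996, 0.094, 0.0]
wrist_force: [0.6, 1.5, -0.6]
opening: 0.457
grasp_force: 60.6
```

```bash
python3 go.py 676.1 -201 27.3 10.8
```

```text
xyz [-0.6, 0.5, 4.8] rot [0.0, -0.001, 0.0] rows>= 0.1 0.0
```

Request:
play_rows --xyz '[[-0.6, 0.5, 1.5], [-0.6, 0.5, 3], [-0.6, 0.5, 4], [-0.6, 0.5, 4.4], [-0.6, 0.5, 4.4], [-0.6, 0.5, 4.4], [-0.6, 0.5, 4.4], [-0.6, 0.5, 4.4], [-0.6, 0.5, 4.4], [-0.6, 0.5, 4.4]]' --rot '[[0, 0, 0], [0, 0, 0], [0, 0, 0], [0, 0, 0], [0, 0, 0], [0, 0, 0], [0, 0, 0], [0, 0, 0], [0, 0, 0], [0, 0, 0]]' --grip '[0.3, 0.3, 0.3, 0.3, 0.3, 0.3, 0.3, 0.3, 0.3, 0.3]'

```text
time_s: 14.0
eef_pos: [0.676, -0.2009, 0.0274]
eef_rot: [0.0, 0.996, 0.094, 0.0]
wrist_force: [-0.8, 1.9, 1.8]
opening: 0.454
grasp_force: 60.6
```

```bash
python3 go.py 676.1 -201 27.3 10.8
```

```text
xyz [0.1, 0.1, 0.1] rot [0.0, -0.0, 0.0] rows>= 0.0 0.0
```

Request:
play_rows --xyz '[[0, 0, 0.3], [0, 0, 0.3], [0, 0, 0.3], [0, 0, 0.3], [0, 0, -8], [0, 0, -40], [0, 0, -95], [0, -30, -155], [0, -70, -210], [0, -110, -240]]' --rot '[[0, 0, 0], [0, 0, 0], [0, 0, 0], [0, 0, 0], [0, 0, 0], [0, 0, 0], [0, 0, 0], [0, 0, 0], [0, 0, 0], [0, 0, 0]]' --grip '[0.3, 0.75, 0.75, 0.75, 0.75, 0.75, 0.75, 0.8, 0.8, 0.8]'

```text
time_s: 15.25
eef_pos: [0.6557, -0.0927, 0.2711]
eef_rot: [0.001, 0.996, 0.094, 0.002]
wrist_force: [-0.0, 1.3, 0.7]
opening: 0.802
grasp_force: 0.0
```

```bash
cat >> w.py <<'E'
    Y=cv2.cvtColor(c['color'],cv2.COLOR_RGB2HSV);M=(Y[...,0]>=20)&(Y[...,0]<=32)&(Y[...,1]>150)&(Y[...,2]>100)
    nl,L,S,_=cv2.connectedComponentsWithStats(M.astype(np.uint8))
    for i in range(1,nl):
        if S[i,4]>100: rect(P[L==i],'yellow')
E
sed -i 's/<.12)&(np.abs(P\[...,2\]-.004)<.008)/<.107)\&(np.abs(P[...,2]-.004)<.003)/' w.py
python3 w.py w3 613,-213 676,-201 665.5,1.5
```

```text
[ 0.657 -0.087  0.277] [[345.0, 0.0, 321.0], [0.0, 345.0, 240.0], [0.0, 0.0, 1.0]]
[112, 0, 489, 100, 24016] z 1.5
white c [ 799.8 -106.1] size [132.  472.1] ang 10.8 n 24016
[41, 118, 54, 62, 1449] z 2.7
white c [678.3  71.9] size [ 62.3 309. ] ang 6.7 n 1449
[223, 146, 52, 65, 1107] z 3.0
white c [677.5 -35. ] size [ 73.5 108.9] ang 15.2 n 1107
[41, 177, 51, 57, 1182] z 2.7
white c [641.4  69.9] size [ 69.9 334.7] ang 18.3 n 1182
[392, 180, 52, 44, 617] z 2.6
white c [ 686.6 -147.9] size [149.2  62.7] ang 82.6 n 617
[196, 200, 60, 60, 2236] z 2.7
white c [657.8 -11. ] size [ 65.2 181.6] ang 65.8 n 2236
z [28.6 31.3]
part c [ 613.5 -211.8] size [40.8 40.5] ang 10.7 n 1159
z [28.7 31.3]
part c [ 675.2 -199.5] size [40.3 40.8] ang 10.5 n 1260
z [29.6 31.5]
part c [665.9   1.5] size [40.5 40.3] ang 83.7 n 1066
trayz [2.7 5.6]
tray c [ 645.1 -207.3] size [149.3 148.5] ang 10.7 n 9604
trayz [2.7 5.7]
tray c [635.2   6.9] size [146.6 153. ] ang 77.8 n 10231
yellow c [618.2  82.1] size [ 66.7 381.4] ang 24.3 n 753
yellow c [651.9   6.1] size [139.9 177.1] ang 80.2 n 782
yellow c [ 619.5 -157.5] size [249.8  96.6] ang 57.6 n 539
```

View pics/w3.png

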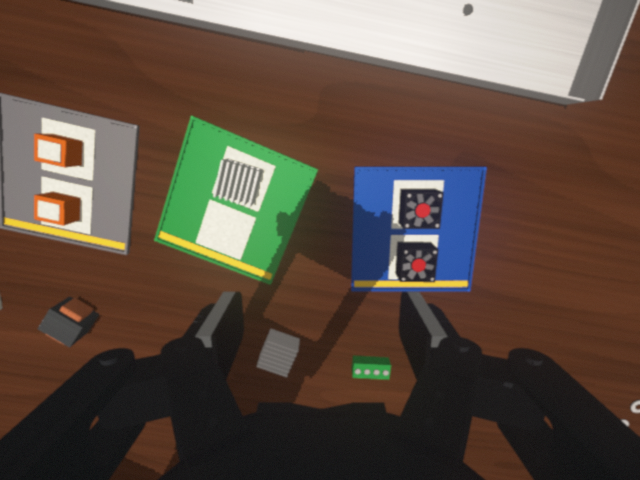

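Both fans are flat, square and centred: new at (420,209), old at (415,263). Next I'll refine the green tray using rays cut with the plane.

```bash
python3 - <<'E'
from h import *
from m import rect
def proj(uv,T,K,z):
    uv=np.asarray(uv,float);r=np.c_[(uv[:,0]-K[0,2])/K[0,0],(uv[:,1]-K[1,2])/K[1,1],np.ones(len(uv))]@T[:3,:3].T
    return T[:3,3]+r*((z-T[2,3])/r[:,2])[:,None]
for n in('w1','w3','top','scene'):
    d=np.load(n+'.npz');H=cv2.cvtColor(d['c'],cv2.COLOR_RGB2HSV);P=d['P']
    nr=np.hypot(P[...,0]-.635,P[...,1]-.007)<.14
    for lo,hi,z,tx,ty,nm in((40,85,.005,.635,.007,'green'),(100,125,.005,.645,-.207,'blue')):
        M=((H[...,0]>=lo)&(H[...,0]<=hi)&(H[...,1]>100)&(H[...,2]>25)&(np.hypot(P[...,0]-tx,P[...,1]-ty)<.14)).astype(np.uint8)
        nl,L,S,_=cv2.connectedComponentsWithStats(M);i=1+np.argmax(S[1:,4]);v,u=np.nonzero(L==i)
        rect(proj(np.c_[u,v],d['T'],d['K'],z),n+nm)
    M=((H[...,1]<60)&(H[...,2]>150)&(np.hypot(P[...,0]-.604,P[...,1]-.014)<.036)&(abs(P[...,2])<.01)).astype(np.uint8)
    nl,L,S,_=cv2.connectedComponentsWithStats(M);i=1+np.argmax(S[1:,4]);v,u=np.nonzero(L==i)
    rect(proj(np.c_[u,v],d['T'],d['K'],.003),n+'front white')
E
python3 go.py 665.7 1.5 60 -6.4
```

```text
w1green c [636.2   5.7] size [148.4 151.9] ang 77.9 n 9984
w1blue c [ 644.8 -206.7] size [150.  146.6] ang 10.9 n 9197
w1front white c [604.9  12.4] size [56.7 56.8] ang 78.1 n 2031
w3green c [636.2   6. ] size [147.7 151.8] ang 78.0 n 10919
w3blue c [ 644.4 -206.6] size [150.  147.1] ang 10.8 n 10014
w3front white c [605.   12.5] size [56.5 56.7] ang 77.9 n 2188
topgreen c [635.4   6.5] size [146.8 151.6] ang 78.0 n 3417
topblue c [ 643.6 -205.9] size [151.2 146.6] ang 10.9 n 3412
topfront white c [604.3  13. ] size [56.4 57. ] ang 77.9 n 773
scenegreen c [637.1   5.5] size [147.4 153.4] ang 78.0 n 5736
sceneblue c [ 645.6 -206.6] size [152.6 145.8] ang 10.7 n 7187
scenefront white c [605.   12.3] size [55.9 56.5] ang 77.9 n 1023
xyz [23.4, -85.4, 217.1] rot [0.0, -0.01, 0.304] rows>= 3.8 1.6
```

Request:
play_rows --xyz '[[5, -20, 20], [10, -45, 50], [16, -65, 90], [21, -80, 130], [23.4, -85.4, 165], [23.4, -85.4, 190], [23.4, -85.4, 205], [23.4, -85.4, 213], [23.4, -85.4, 215], [23.4, -85.4, 215]]' --rot '[[0, 0, 0.1], [0, 0, 0.2], [0, 0, 0.3], [0, 0, 0.304], [0, 0, 0.304], [0, 0, 0.304], [0, 0, 0.304], [0, 0, 0.304], [0, 0, 0.304], [0, 0, 0.304]]' --grip '[0.8, 0.8, 0.8, 0.8, 0.8, 0.8, 0.8, 0.8, 0.8, 0.8]'

```text
time_s: 16.55
eef_pos: [0.6629, -0.0048, 0.0533]
eef_rot: [0.0, 0.998, -0.058, 0.001]
wrist_force: [-0.3, -0.0, -1.0]
opening: 0.8
grasp_force: 0.0
```

```bash
python3 go.py 665.8 1.5 25 -6.3
```

```text
xyz [2.1, -6.6, 28.3] rot [0.0, -0.002, -0.005] rows>= 0.5 0.0
```

Request:
play_rows --xyz '[[1, -4, 2], [2.1, -6.6, 8], [2.1, -6.6, 16], [2.1, -6.6, 23], [2.1, -6.6, 27], [2.1, -6.6, 28], [2.1, -6.6, 28], [2.1, -6.6, 28], [2.1, -6.6, 28], [2.1, -6.6, 28]]' --rot '[[0, 0, -0.005], [0, 0, -0.005], [0, 0, -0.005], [0, 0, -0.005], [0, 0, -0.005], [0, 0, -0.005], [0, 0, -0.005], [0, 0, -0.005], [0, 0, -0.005], [0, 0, -0.005]]' --grip '[0.8, 0.8, 0.8, 0.8, 0.8, 0.8, 0.8, 0.3, 0.3, 0.3]'

```text
time_s: 17.8
eef_pos: [0.6656, 0.0016, 0.0249]
eef_rot: [0.0, 0.998, -0.055, 0.001]
wrist_force: [-0.6, 0.1, 3.0]
opening: 0.455
grasp_force: 61.6
```

```bash
python3 go.py 665.8 1.5 25 -6.3; python3 go.py 604.9 12.5 25 -12
```

```text
xyz [0.2, 0.1, -0.1] rot [0.0, -0.001, -0.0] rows>= 0.0 0.0
xyz [-61.5, -4.1, -0.2] rot [0.0, -0.001, 0.099] rows>= 1.0 0.5
```

Gripped. Place it at z = 24.9.

Request:
play_rows --xyz '[[0, 0, -10], [0, 0, -25], [-15, -1, -30], [-32, -2, -30], [-50, -3, -30], [-61.5, -4, -30], [-61.5, -4, -28], [-61.5, -4, -20], [-61.5, -4, -11], [-61.5, -4, -5]]' --rot '[[0, 0, 0], [0, 0, 0], [0, 0, 0.03], [0, 0, 0.05], [0, 0, 0.08], [0, 0, 0.099], [0, 0, 0.099], [0, 0, 0.099], [0, 0, 0.099], [0, 0, 0.099]]' --grip '[0.3, 0.3, 0.3, 0.3, 0.3, 0.3, 0.3, 0.3, 0.3, 0.3]'

```text
time_s: 19.05
eef_pos: [0.6041, 0.0124, 0.0281]
eef_rot: [-0.0, 0.995, -0.104, -0.001]
wrist_force: [-0.3, 0.3, -1.3]
opening: 0.457
grasp_force: 61.3
```

```bash
python3 go.py 604.9 12.5 24.9 -12
```

```text
xyz [0.7, -0.2, 3.2] rot [0.0, 0.001, 0.0] rows>= 0.1 0.0
```

Request:
play_rows --xyz '[[0.4, -0.1, 1.5], [0.4, -0.1, 3], [0.4, -0.1, 4], [0.4, -0.1, 4.5], [0.4, -0.1, 4.5], [0.4, -0.1, 4.5], [0.4, -0.1, 4.5], [0.4, -0.1, 4.5], [0.4, -0.1, 4.5], [0.4, -0.1, 4.5]]' --rot '[[0, 0, 0], [0, 0, 0], [0, 0, 0], [0, 0, 0], [0, 0, 0], [0, 0, 0], [0, 0, 0], [0, 0, 0], [0, 0, 0], [0, 0, 0]]' --grip '[0.3, 0.3, 0.3, 0.3, 0.3, 0.3, 0.3, 0.3, 0.3, 0.3]'

```text
time_s: 20.3
eef_pos: [0.6049, 0.0125, 0.0249]
eef_rot: [0.0, 0.995, -0.104, 0.0]
wrist_force: [-1.3, 0.2, 0.2]
opening: 0.458
grasp_force: 61.3
```

```bash
python3 go.py 604.9 12.5 24.9 -12
```

```text
xyz [0.0, 0.0, -0.0] rot [-0.0, -0.0, 0.0] rows>= 0.0 0.0
```

Request:
play_rows --xyz '[[0, 0, 0.3], [0, 0, 0.3], [0, 0, 0.3], [0, 0, 0.3], [0, 0, -8], [0, 0, -35], [0, 0, -75], [0, 0, -110], [0, 0, -125], [0, 0, -125]]' --rot '[[0, 0, 0], [0, 0, 0], [0, 0, 0], [0, 0, 0], [0, 0, 0], [0, 0, 0], [0, 0, 0], [0, 0, 0], [0, 0, 0], [0, 0, 0]]' --grip '[0.3, 0.75, 0.75, 0.75, 0.75, 0.75, 0.75, 0.75, 0.75, 0.75]'

```text
time_s: 21.55
eef_pos: [0.6054, 0.0124, 0.1508]
eef_rot: [0.0, 0.995, -0.104, 0.001]
wrist_force: [0.4, 0.2, -0.4]
opening: 0.747
grasp_force: 0.0
```

```bash
python3 go.py 461 -73.3 70 77.8; python3 -c "
from h import *
from m import *
d=np.load('w3.npz');P=d['P'].reshape(-1,3)
m=(P[:,2]>.018)&(P[:,2]<.04)&(np.hypot(P[:,0]-.461,P[:,1]+.073)<.035);rect(P[m],'sn')"
```

```text
xyz [-123.7, 113.8, 80.5] rot [0.002, -0.002, -1.567] rows>= 3.0 8.4
sn c [461.3 -73.5] size [40.1 41.4] ang 78.6 n 1057
```

Request:
play_rows --xyz '[[-15, 14, 0], [-35, 32, 0], [-55, 50, 5], [-75, 69, 10], [-95, 87, 20], [-110, 101, 30], [-120, 110, 40], [-123.7, 113.8, 55], [-123.7, 113.8, 70], [-123.7, 113.8, 80]]' --rot '[[0, 0, -0.17], [0, 0, -0.34], [0, 0, -0.51], [0, 0, -0.68], [0, 0, -0.85], [0, 0, -1.02], [0, 0, -1.19], [0, 0, -1.36], [0, 0, -1.5], [0, 0, -1.573]]' --grip '[0.8, 0.8, 0.8, 0.8, 0.8, 0.8, 0.8, 0.8, 0.8, 0.8]'

```text
time_s: 22.8
eef_pos: [0.4583, -0.0725, 0.0674]
eef_rot: [-0.002, 0.776, 0.631, -0.001]
wrist_force: [1.2, -0.2, 0.6]
opening: 0.797
grasp_force: 0.0
```

```bash
python3 go.py 461 -73.4 23 78.2; python3 -c "
from h import *
c,P,T=look('wrist');save('w4',c['color'])"
```

```text
xyz [-0.4, 3.0, 44.4] rot [-0.004, -0.001, 0.002] rows>= 0.7 0.0
```

View pics/w4.png

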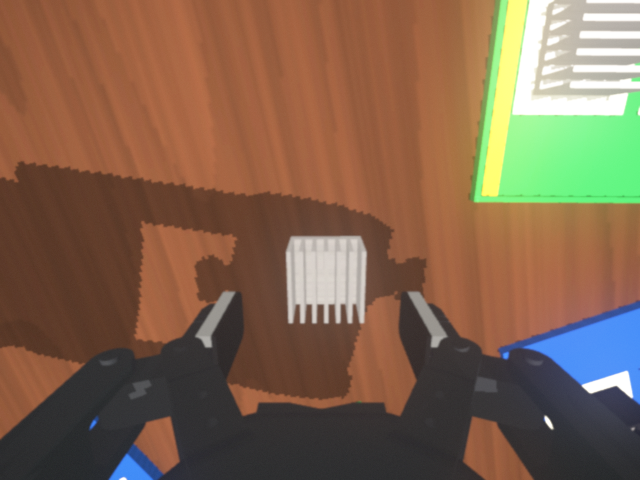

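The new sink's fins (325,280) run along the tool x-axis, between the open fingers with free space all round.

Request:
play_rows --xyz '[[-0.2, 2, 8], [-0.2, 2, 18], [-0.2, 2, 28], [-0.2, 2, 37], [-0.2, 2, 42], [-0.2, 2, 43], [-0.2, 2, 43], [-0.2, 2, 43], [-0.2, 2, 43], [-0.2, 2, 43]]' --rot '[[0, 0, 0], [0, 0, 0], [0, 0, 0], [0, 0, 0], [0, 0, 0], [0, 0, 0], [0, 0, 0], [0, 0, 0], [0, 0, 0], [0, 0, 0]]' --grip '[0.8, 0.8, 0.8, 0.8, 0.8, 0.8, 0.8, 0.8, 0.8, 0.8]'

```text
time_s: 24.1
eef_pos: [0.4622, -0.0738, 0.0269]
eef_rot: [0.0, 0.776, 0.63, 0.0]
wrist_force: [-0.1, -0.2, -0.0]
opening: 0.802
grasp_force: 0.0
```

```bash
python3 go.py 461 -73.4 23 78.2
```

```text
xyz [0.1, -1.2, 3.9] rot [0.0, 0.0, -0.001] rows>= 0.1 0.0
```

Request:
play_rows --xyz '[[0, -1.2, 2], [0, -1.2, 4], [0, -1.2, 4], [0, -1.2, 4], [0, -1.2, 4], [0, -1.2, 4], [0, -1.2, 4], [0, -1.2, 4], [0, -1.2, 4], [0, -1.2, 4]]' --rot '[[0, 0, 0], [0, 0, 0], [0, 0, 0], [0, 0, 0], [0, 0, 0], [0, 0, 0], [0, 0, 0], [0, 0, 0], [0, 0, 0], [0, 0, 0]]' --grip '[0.8, 0.8, 0.8, 0.8, 0.3, 0.3, 0.3, 0.3, 0.3, 0.3]'

```text
time_s: 25.35
eef_pos: [0.4613, -0.0736, 0.0231]
eef_rot: [0.0, 0.776, 0.63, 0.0]
wrist_force: [-0.2, -0.3, 5.4]
opening: 0.454
grasp_force: 61.3
```

```bash
python3 go.py 461 -73.4 23 78.2;python3 go.py 667.4 -0.8 110 -12
```

```text
xyz [0.2, -0.3, 0.1] rot [0.001, 0.0, -0.001] rows>= 0.0 0.0
xyz [113.6, 186.8, -86.8] rot [0.0, 0.001, -1.568] rows>= 3.8 8.4
```

Request:
play_rows --xyz '[[0, 0, -25], [0, 0, -60], [15, 25, -87], [32, 53, -87], [50, 82, -87], [68, 112, -87], [85, 140, -87], [100, 164, -87], [110, 181, -87], [113.6, 186.8, -87]]' --rot '[[0, 0, 0.1], [0, 0, 0.27], [0, 0, 0.44], [0, 0, 0.61], [0, 0, 0.78], [0, 0, 0.95], [0, 0, 1.12], [0, 0, 1.29], [0, 0, 1.45], [0, 0, 1.574]]' --grip '[0.3, 0.3, 0.3, 0.3, 0.3, 0.3, 0.3, 0.3, 0.3, 0.3]'

```text
time_s: 26.6
eef_pos: [0.6673, -0.0001, 0.1085]
eef_rot: [-0.0, 0.994, -0.107, -0.001]
wrist_force: [-1.0, -0.2, -0.7]
opening: 0.454
grasp_force: 60.7
```

```bash
python3 go.py 667.4 -0.8 26.1 -12
```

```text
xyz [0.4, 0.6, 82.4] rot [0.0, 0.002, -0.005] rows>= 1.3 0.0
```

Request:
play_rows --xyz '[[0.3, 0.3, 15], [0.3, 0.3, 32], [0.3, 0.3, 48], [0.3, 0.3, 60], [0.3, 0.3, 69], [0.3, 0.3, 75], [0.3, 0.3, 78], [0.3, 0.3, 79], [0.3, 0.3, 79], [0.3, 0.3, 79]]' --rot '[[0, 0, 0], [0, 0, 0], [0, 0, 0], [0, 0, 0], [0, 0, 0], [0, 0, 0], [0, 0, 0], [0, 0, 0], [0, 0, 0], [0, 0, 0]]' --grip '[0.3, 0.3, 0.3, 0.3, 0.3, 0.3, 0.3, 0.3, 0.3, 0.3]'

```text
time_s: 27.85
eef_pos: [0.6676, -0.0011, 0.0312]
eef_rot: [0.0, 0.994, -0.105, 0.0]
wrist_force: [0.5, -0.2, -0.9]
opening: 0.457
grasp_force: 60.6
```

```bash
python3 go.py 667.4 -0.8 26.1 -12
```

```text
xyz [-0.2, -0.2, 5.1] rot [-0.0, -0.001, -0.001] rows>= 0.1 0.0
```

Request:
play_rows --xyz '[[-0.2, -0.2, 1.5], [-0.2, -0.2, 3], [-0.2, -0.2, 4], [-0.2, -0.2, 4.7], [-0.2, -0.2, 4.7], [-0.2, -0.2, 4.7], [-0.2, -0.2, 4.7], [-0.2, -0.2, 4.7], [-0.2, -0.2, 4.7], [-0.2, -0.2, 4.7]]' --rot '[[0, 0, 0], [0, 0, 0], [0, 0, 0], [0, 0, 0], [0, 0, 0], [0, 0, 0], [0, 0, 0], [0, 0, 0], [0, 0, 0], [0, 0, 0]]' --grip '[0.3, 0.3, 0.3, 0.3, 0.3, 0.3, 0.3, 0.3, 0.3, 0.3]'

```text
time_s: 29.1
eef_pos: [0.6672, -0.0008, 0.0261]
eef_rot: [-0.0, 0.994, -0.105, 0.0]
wrist_force: [-1.4, 0.9, 0.6]
opening: 0.457
grasp_force: 60.9
```

```bash
python3 go.py 667.4 -0.8 26.1 -12
```

```text
xyz [0.2, -0.1, 0.0] rot [-0.0, -0.0, -0.001] rows>= 0.0 0.0
```

Request:
play_rows --xyz '[[0, 0, 0.3], [0, 0, 0.3], [0, 0, 0.3], [0, 0, 0.3], [0, 0, -8], [0, 0, -40], [0, 0, -95], [0, 0, -155], [0, 0, -210], [0, 0, -240]]' --rot '[[0, 0, 0], [0, 0, 0], [0, 0, 0], [0, 0, 0], [0, 0, 0], [0, 0, 0], [0, 0, 0], [0, 0, 0], [0, 0, 0], [0, 0, 0]]' --grip '[0.3, 0.75, 0.75, 0.75, 0.75, 0.75, 0.75, 0.75, 0.75, 0.75]'

```text
time_s: 30.35
eef_pos: [0.6684, -0.001, 0.2713]
eef_rot: [0.0, 0.994, -0.105, 0.003]
wrist_force: [-0.5, -0.2, 0.5]
opening: 0.752
grasp_force: 0.0
```

Request:
play_rows --xyz '[[0, 0, 0], [0, 0, 0], [0, 0, 0], [0, 0, 0], [0, 0, 0], [0, 0, 0], [0, 0, 0], [0, 0, 0], [0, 0, 0], [0, 0, 0]]' --rot '[[0, 0, 0], [0, 0, 0], [0, 0, 0], [0, 0, 0], [0, 0, 0], [0, 0, 0], [0, 0, 0], [0, 0, 0], [0, 0, 0], [0, 0, 0]]' --grip '[0.75, 0.75, 0.75, 0.75, 0.75, 0.75, 0.75, 0.75, 0.75, 0.75]'

```text
time_s: 31.6
eef_pos: [0.6672, -0.0008, 0.2661]
eef_rot: [0.0, 0.994, -0.105, 0.0]
wrist_force: [-0.3, 0.3, -0.1]
opening: 0.754
grasp_force: 0.0
```

```bash
python3 w.py w5 613,-213 676,-201 605,12.5 667.4,-0.8 | grep -A0 -B1 part
```

```text
z [28.4 31.3]
part c [ 613.8 -211.9] size [41.  41.6] ang 9.9 n 1478
z [28.5 31.3]
part c [ 675.3 -199.7] size [40.6 41.4] ang 10.8 n 1606
z [30.4 31.5]
part c [606.1  13.7] size [39.4 40.6] ang 77.7 n 538
z [30.3 31.7]
part c [666.6   0.8] size [39.9 40.4] ang 78.0 n 627
```

View pics/w5.png

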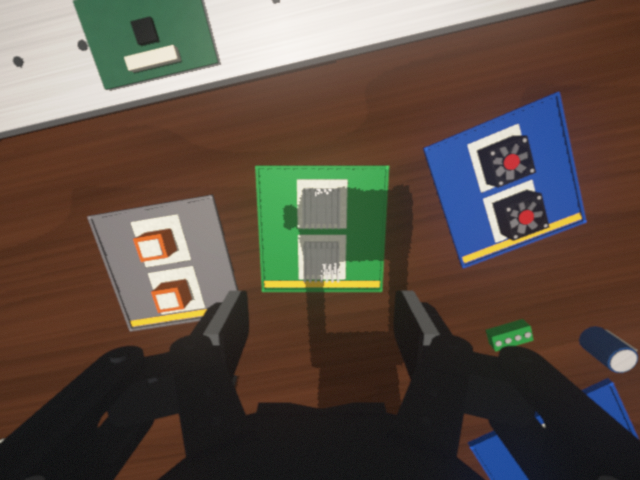

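Both sinks, at (322,208) and (322,257), and both fans, at (512,161) and (526,216), sit flat and square to within about 1.5 mm of their squares. The gripper is clear, so I'm handing in.

```bash
python3 -c "
from bench import ctrl
print(ctrl.hand_in())"
```

```text
the job is handed in; nothing more can be done
None
```

I restocked both trays and handed the job in at about 32 s. In each, the older part is on the front square and the new one on the back, flat, in line with the tray and within about 2 mm of centre; no verdict was returned.

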